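# Blow down the press air line

## Task

Blow the water out of the plasma presses' air line: pull the yellow purge knob straight up until it clicks out, leave it out for at least one second, then push it fully home again and let go. Leave the green supply knob standing out and the black vent knob pushed in.

Things in the scene. Friction and masses are not known exactly. Their poses are not given: they have to be found in the camera images.
- purge_grip (a point): centre of the yellow purge knob's round plastic head, 36 mm across, 26 mm high, axis vertical; it moves with the knob. It stands on a thin spindle over a dark blue valve block (110 x 100 mm, 60 mm high, fixed, any yaw). Pushed in, this point is 89 mm above the bench: head underside 16 mm, flat top 42 mm above the block. A bush 24 mm wide, 8 mm high lies under it.
- purge (a joint): travel of the yellow knob in m: 0 pushed fully in (off), 0.024 pulled straight up to its stop (on). A spring detent snaps it to the nearer end from either side of the middle, 0.012; crossing takes about 8 N either way. At either end it stays by itself, with about 5 N of spring force. It starts pushed in.
- supply (a joint): travel of the green supply knob, same make, on a like block at least 160 mm from the other two, centre to centre. It starts at 0.024, pulled out (on), so its head top is 126 mm above the bench, and must stay there. Which block stands where changes.
- vent (a joint): travel of the black vent knob, same make, on the third block. It starts at 0, pushed in (off), and must stay there. A loose purple cup (100 mm high), a clear tub and a blue clamp lie farther off, clear of the blocks.

How it is judged:
By the outcome, as a careful person would: the job done as asked, in the order asked, and still so for the second after the job is handed in, with the robot touching nothing.
It also fails if it takes over 32 s, if anything falls off the work surface, if the arm or the gripper's body presses on something with over 40 N, if the wrist force passes 120 N, or if a joint passes its speed limit or range.

## Robot

A 7-joint arm with a two-finger parallel gripper is mounted at the origin on the work surface. World frame = base frame: x ahead of the robot, y to its left, z up, the work surface at z = 0. Lengths are in m, angles in rad, forces in N, time in s.
With the tool pointing down it reaches from about 0.4 to 0.85 m from the base axis. Payload 10.4 kg.
Tool frame: the origin (TCP) lies on the centre line of the jaws, within the pads' length; the fingertips stand 17 mm ahead of it and the grasp point (between the pads) lies 2 mm behind it; z points along the fingers, y is the line along which they close (so a half turn about z gives the same grasp; the last joint's range is limited). The gripper opens to 85 mm and grips with 20 to 120 N. Pads are 22 mm wide; open, the fingers measure 114 mm over their backs; the gripper's body (76 mm by 85 mm) begins 54 mm behind the grasp point. The pads swing forward as they close: fully open they stand 13 mm farther back than shut.
Start: joints at [1.295, 0.332, -0.065, 1.46, 0.022, 1.35, -0.088], TCP at [0.156, -0.605, 0.248] pointing down, gripper open.
Joint ranges: [-2.6, 2.6], [-0.5, 2.12], [-1.47, 1.34], [0.16, 2.42], [-1.27, 4.41], [0.06, 2.06], [-2.6, 2.6]. Speed limits (rad/s): [2.22, 2.22, 2.79, 2.79, 3.14, 3.14, 3.14].

## Interface

Orientations are given as a unit quaternion [x, y, z, w].
In Python, from workcell import sensors, imaging, order, spotter gives the robot as it stands. The module is installed in compiled form; this text tells all that it offers.
- The arm moves only by the shell command python3 -m inch 'ROWS' [FORCE]. ROWS is JSON, a list that holds one entry, the list of rows, each a list of 7 numbers: the shift along the tool's x, y, z in m, then the turn, a rotation vector about the tool's x, y, z in rad, then the closure, from -1 (fully open) to 1 (shut). In form: [[[x, y, z, ax, ay, az, hand], ...]]. A call has 1 to 10 rows; each row is the pose to reach, as a shift and turn from the pose commanded when the call began, along the tool's axes at that moment; what a row does not reach only later rows make up. A row lasts 1/10 s, in which the tool goes at most 50 mm and 8.59 degrees, less where a joint would pass 70% of its speed; a pose out of reach is approached as far as the arm can. A call with a gripper value outside its range is refused whole. The fingers move at their own pace and stop on an object; FORCE is the grip in N (left out, the last holds). Time passes only in rows, so rows that repeat a pose let the fingers close. It gives the time, the measured TCP pose, the force, the opening and the grip force at its end, in the units of the state.
- sensors.get_obs(): the state, without advancing time (a new reading comes with each control period).
- imaging.camera(name): name is "side" or "top"; returns the picture (400x640x3 uint8, blue, green, red); there is no depth.
- imaging.calibration(name): a dict with "mtx" (3x3 intrinsics, pixels), "R" (3x3) and "t" (3): a world point X has camera coordinates R X + t. Camera axes: x right, y down, z forward; pixel columns grow to the right and rows downward; lengths in m; the calibration is good to about 2 mm. A picture is of the moment at which its call begins. calibration takes no time and is no camera call.
- order.hand_in(): hands the job in; it is judged then, once.
Trained networks look in the newest picture that a camera, given by its name, has taken for a name from the list of things; names that differ only in an ending like _2 or _b are one class to them, and where a whole thing is asked for, a point or a joint stands for the part that bears it (a point fixed in the world has none). Each returns a list of dicts, best first, with "conf" (0 to 1); they miss things now and then, are a little off and sometimes report something else, mostly with a low value. They report only what shows in the picture. A call takes as long as a camera call.
- spotter.look_for(label, camera): "pixel" ([column, row] in pixels, amid what is visible of it).
The state is a dict: "clock": time; "joint_pos": joint angles; "joint_velocities": joint speeds; "tau": joint torques, N m; "position": TCP position; "ee_rot": TCP orientation; "ft_force": force on the tool from outside, world axes, zero at the start; "torque": the same for the moment, N m; "grip_width": opening from 0.0 (shut) to 1.0 (fully open); "grasp_force": force on a finger pad.
Only numpy, scipy, OpenCV 4.12 (cv2) and the standard library are available. Lean on these libraries where they do the work, as an engineer would, in place of code of your own. Each camera call takes 0.05 s, during which the arm holds its last target. There are 200 camera calls.

## Working session

There is one attempt and no reset: what is moved stays moved. The work goes in short steps, Python scripts to look and compute and a shell command to move; the robot and the scene stay as the last step left them, time stands still between calls to the robot, and variables do not carry over. Pictures are saved under pics/ and viewed, at most 10 in all, crops included, and the job is handed in when it is done.

```bash
mkdir -p pics; python3 - <<'E'
from workcell import sensors, imaging, order, spotter
import cv2,numpy as np
o=sensors.get_obs()
print(o['clock'],o['position'],o['ee_rot'],o['grip_width'],o['ft_force'])
ims=[]
for c in('side','top'):
    im=imaging.camera(c);cv2.imwrite(f'pics/{c}1.png',im)
    K=imaging.calibration(c);print(c,np.round(K['mtx'],1).tolist(),np.round(K['R'],4).tolist(),np.round(K['t'],4).tolist())
    for l in('purge_grip','purge','supply','vent'):
        print(c,l,[(np.round(d['pixel'],1).tolist(),round(d['conf'],2)) for d in spotter.look_for(l,c)][:4])
E
```

```text
0.0 [ 0.15621424 -0.60478677  0.24749698] [ 9.92022098e-01  1.26061963e-01 -1.27552866e-04 -7.22468918e-04] 0.9999591540253159 [-0.02798832  0.2381642  -0.50730109]
side [[391.1, 0.0, 322.2], [0.0, 391.1, 200.7], [0.0, 0.0, 1.0]] [[-0.8126, -0.5824, 0.0213], [-0.3211, 0.417, -0.8503], [0.4863, -0.6978, -0.5259]] [0.4205, 0.2674, 0.4571]
side purge_grip [([358.7, 163.1], 0.7)]
side purge [([356.1, 164.8], 0.82), ([288.4, 201.1], 0.6)]
side supply [([247.4, 274.5], 0.82)]
side vent [([285.5, 200.1], 0.55)]
top [[370.9, 0.0, 317.6], [0.0, 370.9, 203.6], [0.0, 0.0, 1.0]] [[-0.0258, -0.9995, 0.0203], [-0.9945, 0.0237, -0.1017], [0.1011, -0.0228, -0.9946]] [0.012, 0.5642, 0.7157]
top purge_grip [([427.4, 193.7], 0.62)]
top purge [([427.0, 194.4], 0.53), ([313.7, 190.1], 0.4)]
top supply [([203.3, 237.1], 0.95)]
top vent [([315.2, 188.0], 0.87)]
```

View pics/top1.png

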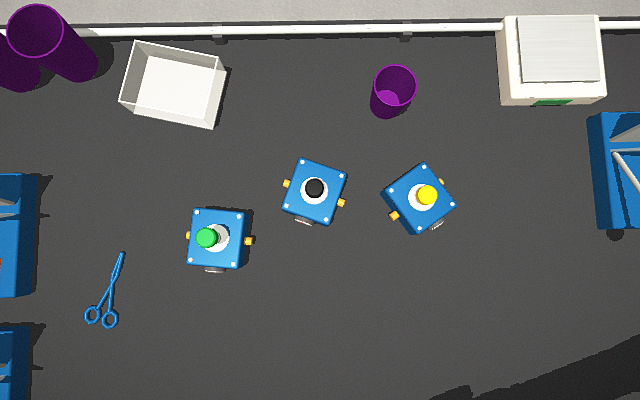

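View pics/side1.png

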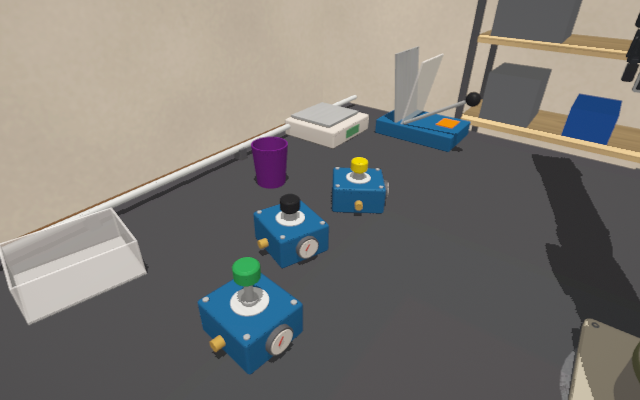

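Top view: green head at (207,237), black at (315,188), yellow at (427,194), with the cup at (393,90). The side view agrees: yellow at (359,164), black at (290,205), green at (247,271). Next I triangulate the yellow head from its colour.

```bash
cat > h.py <<'E'
from workcell import sensors, imaging
import cv2,numpy as np
from scipy.optimize import least_squares
from scipy.spatial.transform import Rotation as Rn
def blob(im):
    h=cv2.cvtColor(im,cv2.COLOR_BGR2HSV);m=cv2.inRange(h,(25,150,90),(34,255,255))
    n,_,s,c=cv2.connectedComponentsWithStats(m);i=1+np.argmax(s[1:,4]);return c[i],s[i]
def proj(c,X):
    K=imaging.calibration(c);p=K['mtx']@(K['R']@X+np.ravel(K['t']));return p[:2]/p[2]
def tri(px):
    return least_squares(lambda X:np.concatenate([proj(c,X)-p for c,p in px.items()]),[.5,-.2,.09])
E
python3 - <<'E'
from h import *
px={}
for c in('side','top'):
    p,s=blob(cv2.imread(f'pics/{c}1.png'));print(c,p,s);px[c]=p
r=tri(px);print(r.x,r.fun)
o=sensors.get_obs();R=Rn.from_quat(o['ee_rot'])
def onz(c,p,z): return least_squares(lambda q:proj(c,np.array([q[0],q[1],z]))-p,[.5,-.2]).x
# horizontally: apparent blob = silhouette of cylinder, centre ~ head centre (z .089)
for c in px: print(c,onz(c,px[c],.089),onz(c,px[c],.096))
X=r.x.copy();print('tool shift',R.inv().apply(X-o['position']),'hyp',np.hypot(*X[:2]))
for n,p,z in(('vent',(315,188),.089),('supply',(206,237),.113),('cup',(393,90),.05)):print(n,onz('top',p,z))
E
```

```text
side [358.93248945 164.47679325] [351 157  17  17 237]
top [426.90657439 194.58823529] [416 185  21  20 289]
[ 0.57012232 -0.20400866  0.0894638 ] [-9.28080688e-03 -7.92230555e-05  4.36434375e-03  6.80494688e-03]
side [ 0.57056461 -0.20484472] [ 0.56365106 -0.19240573]
top [ 0.57019056 -0.20415071] [ 0.56935563 -0.20189457]
tool shift [ 0.50093796 -0.28490446  0.15883576] hyp 0.6055237380272374
vent [0.58731542 0.00350944]
supply [0.50162753 0.1969204 ]
cup [ 0.7891588  -0.15972829]
```

The head triangulates to (0.570, -0.204, 0.0895), against a stated height of 0.089. It is in reach, so I move above it.

```bash
python3 -m inch '[[[0.501,-0.285,0.06,0,0,0,-1],[0.501,-0.285,0.06,0,0,0,-1],[0.501,-0.285,0.06,0,0,0,-1],[0.501,-0.285,0.06,0,0,0,-1],[0.501,-0.285,0.06,0,0,0,-1],[0.501,-0.285,0.06,0,0,0,-1],[0.501,-0.285,0.06,0,0,0,-1],[0.501,-0.285,0.06,0,0,0,-1],[0.501,-0.285,0.06,0,0,0,-1],[0.501,-0.285,0.06,0,0,0,-1]]]' 60
```

```text
clock: 1.5
position: [0.5146, -0.2575, 0.1967]
ee_rot: [0.992, 0.126, 0.0, 0.0]
ft_force: [-0.1, -1.4, 0.4]
grip_width: 1.002
grasp_force: 0.0
```

```bash
python3 -m inch '[[[0.03,-0.03,0,0,0,0,-1],[0.03,-0.03,0,0,0,0,-1],[0.03,-0.03,0,0,0,0,-1],[0.03,-0.03,0,0,0,0,-1]]]'; python3 - <<'E'
from h import *
o=sensors.get_obs();R=Rn.from_quat(o['ee_rot']);X=np.array([.5701,-.204,.089])
print(R.inv().apply(X-o['position']),o['position'],o['joint_pos'])
E
```

```text
clock: 1.9
position: [0.5343, -0.2238, 0.1966]
ee_rot: [0.992, 0.125, -0.0, 0.0]
ft_force: [-0.2, -0.7, 0.0]
grip_width: 0.997
grasp_force: 0.0
[ 0.03969422 -0.01038612  0.1075488 ] [ 0.53425903 -0.22383159  0.19657499] [ 0.654642    0.29456233 -0.40301425  1.63811269  0.12189044  1.23367968
 -1.0929299 ]
```

```bash
python3 -m inch '[[[0.0397,-0.0104,0,0,0,0,-1],[0.0397,-0.0104,0,0,0,0,-1],[0.0397,-0.0104,0.03,0,0,0,-1],[0.0397,-0.0104,0.05,0,0,0,-1],[0.0397,-0.0104,0.05,0,0,0,-1],[0.0397,-0.0104,0.05,0,0,0,-1]]]'; python3 - <<'E'
from h import *
o=sensors.get_obs();R=Rn.from_quat(o['ee_rot']);X=np.array([.5701,-.204,.089])
print(R.inv().apply(X-o['position']),o['position'])
for c in('side','top'):
    im=imaging.camera(c);cv2.imwrite(f'pics/{c}2.png',cv2.resize(im[90:270,250:510],None,fx=3,fy=3))
E
```

```text
clock: 2.5
position: [0.5704, -0.2036, 0.1471]
ee_rot: [0.992, 0.125, -0.0, 0.0]
ft_force: [0.1, 0.6, 0.3]
grip_width: 0.997
grasp_force: 0.0
[-0.00032363  0.00026246  0.05810443] [ 0.57035486 -0.20364194  0.14710427]
```

View pics/side2.png

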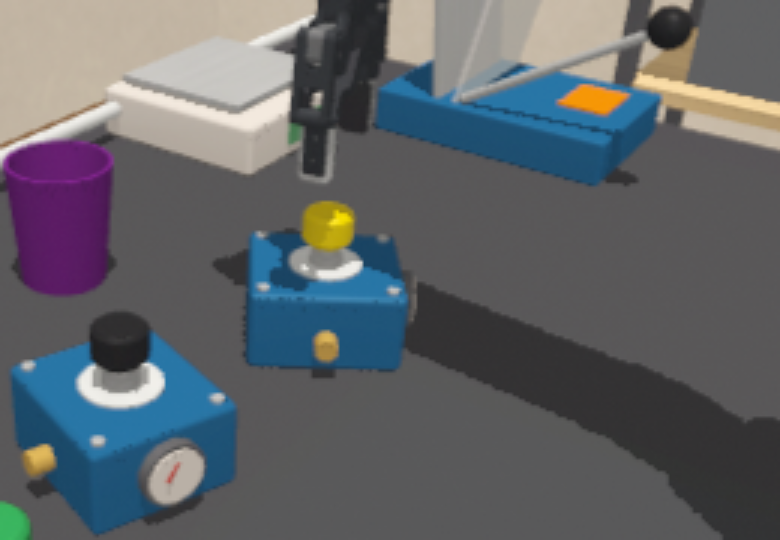

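The side crop shows the open fingers (tips near (318,175)), nearly in line with the view, directly over the yellow head at (328,225). I go down to the grasp height and close.

```bash
python3 -m inch '[[[0,0,0.03,0,0,0,-1],[0,0,0.05,0,0,0,-1],[0,0,0.058,0,0,0,-1],[0,0,0.058,0,0,0,-1],[0,0,0.058,0,0,0,0.9],[0,0,0.058,0,0,0,0.9],[0,0,0.058,0,0,0,0.9],[0,0,0.058,0,0,0,0.9],[0,0,0.058,0,0,0,0.9],[0,0,0.058,0,0,0,0.9]]]' 60; python3 - <<'E'
from h import *
im=imaging.camera('side');cv2.imwrite('pics/side3.png',cv2.resize(im[90:270,250:510],None,fx=3,fy=3))
E
```

```text
clock: 3.6
position: [0.571, -0.2016, 0.0898]
ee_rot: [0.992, 0.126, 0.0, -0.0]
ft_force: [-3.8, 3.6, 8.1]
grip_width: 0.397
grasp_force: 59.2
```

View pics/side3.png

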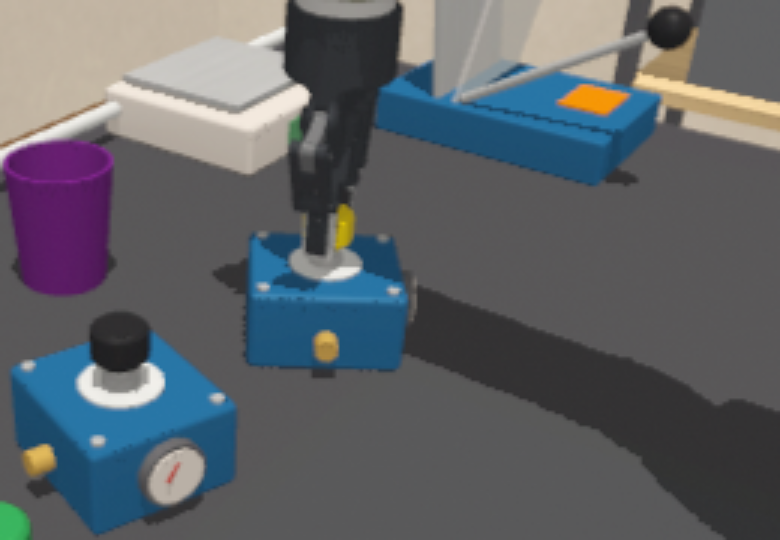

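The pads hold the yellow head (opening 34 mm, 59 N), with the tips clear of the block. Pull up.

```bash
python3 -m inch '[[[0,0,-0.006,0,0,0,0.9],[0,0,-0.012,0,0,0,0.9],[0,0,-0.018,0,0,0,0.9],[0,0,-0.024,0,0,0,0.9],[0,0,-0.026,0,0,0,0.9],[0,0,-0.026,0,0,0,0.9],[0,0,-0.026,0,0,0,0.9]]]'; python3 - <<'E'
from h import *
for c in ('side','top'):
    im=imaging.camera(c);cv2.imwrite(f'pics/{c}4.png',cv2.resize(im[90:270,250:510],None,fx=3,fy=3))
E
```

```text
clock: 4.35
position: [0.5708, -0.2016, 0.1141]
ee_rot: [0.992, 0.126, 0.0, -0.001]
ft_force: [4.1, 4.7, -10.1]
grip_width: 0.396
grasp_force: 66.5
```

View pics/side4.png

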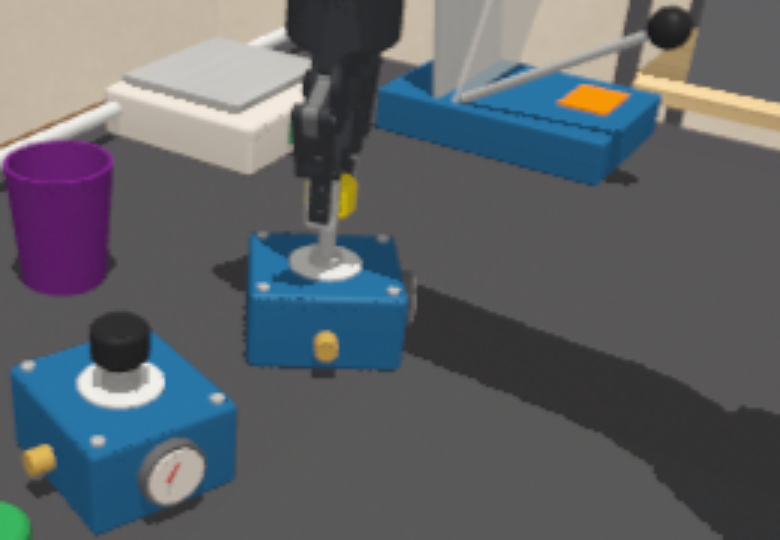

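The head has risen 24 mm with the spindle exposed at (328,240), and the tool feels the stop. I keep it out for well over a second.

```bash
python3 -m inch '[[[0,0,0,0,0,0,0.9],[0,0,0,0,0,0,0.9],[0,0,0,0,0,0,0.9],[0,0,0,0,0,0,0.9],[0,0,0,0,0,0,0.9],[0,0,0,0,0,0,0.9],[0,0,0,0,0,0,0.9],[0,0,0,0,0,0,0.9],[0,0,0,0,0,0,0.9],[0,0,0,0,0,0,0.9]]]'; python3 -m inch '[[[0,0,0,0,0,0,0.9],[0,0,0,0,0,0,0.9],[0,0,0,0,0,0,0.9],[0,0,0,0,0,0,0.9],[0,0,0,0,0,0,0.9]]]'
```

```text
clock: 5.45
position: [0.5708, -0.2016, 0.1141]
ee_rot: [0.992, 0.126, 0.0, -0.001]
ft_force: [4.6, 4.9, -10.5]
grip_width: 0.398
grasp_force: 66.5
clock: 5.95
position: [0.5708, -0.2016, 0.1141]
ee_rot: [0.992, 0.126, 0.0, -0.001]
ft_force: [4.2, 4.5, -9.9]
grip_width: 0.392
grasp_force: 66.5
```

```bash
python3 -m inch '[[[0,0,0.006,0,0,0,0.9],[0,0,0.012,0,0,0,0.9],[0,0,0.018,0,0,0,0.9],[0,0,0.024,0,0,0,0.9],[0,0,0.027,0,0,0,0.9],[0,0,0.028,0,0,0,0.9],[0,0,0.028,0,0,0,0.9],[0,0,0.028,0,0,0,0.9]]]'
```

```text
clock: 6.75
position: [0.5712, -0.2016, 0.0897]
ee_rot: [0.992, 0.126, 0.0, 0.0]
ft_force: [-10.5, 8.2, 23.5]
grip_width: 0.394
grasp_force: 69.8
```

It is home against the stop (23 N). Release, back off slightly and look before leaving.

```bash
python3 -m inch '[[[0,0,0,0,0,0,-1],[0,0,0,0,0,0,-1],[0,0,0,0,0,0,-1],[0,0,0,0,0,0,-1],[0,0,0,0,0,0,-1],[0,0,0,0,0,0,-1]]]'; python3 -m inch '[[[0,0,-0.02,0,0,0,-1],[0,0,-0.05,0,0,0,-1],[0,0,-0.09,0,0,0,-1],[0,0,-0.13,0,0,0,-1],[0,0,-0.13,0,0,0,-1],[0,0,-0.13,0,0,0,-1]]]'; python3 - <<'E'
from h import *
im=imaging.camera('side');cv2.imwrite('pics/side5.png',im)
p,s=blob(im);print(p,s)
E
```

```text
clock: 7.35
position: [0.5707, -0.2025, 0.0864]
ee_rot: [0.992, 0.126, -0.0, 0.0]
ft_force: [0.3, -0.9, 0.3]
grip_width: 1.003
grasp_force: 0.0
clock: 7.95
position: [0.5711, -0.2025, 0.2174]
ee_rot: [0.992, 0.126, 0.001, 0.001]
ft_force: [-0.7, 0.6, -0.6]
grip_width: 1.0
grasp_force: 0.0
[358.93991416 164.75107296] [351 157  17  17 233]
```

View pics/side5.png

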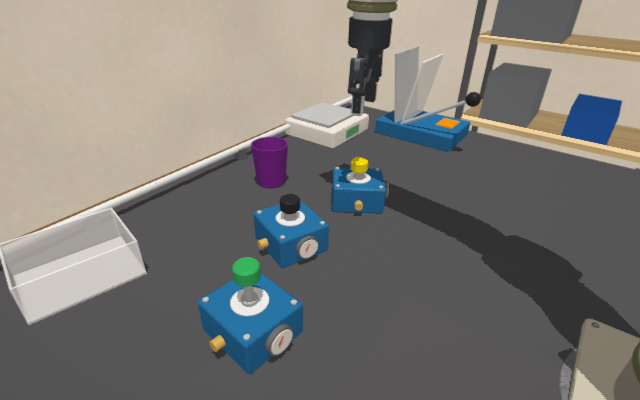

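The yellow head is back at (358.9,164.8), within 0.3 px of its starting position, so it is home. Green is still out, black is still in, and the gripper is clear.

```bash
python3 -c "
from workcell import order
print(order.hand_in())"
```

```text
the job is handed in; nothing more can be done
None
```

I pulled the yellow purge knob out to its stop, held it there for over 1.5 s, pushed it fully home and released it; the last picture shows green still out and black still in, and I handed the job in at about 8 s, with no verdict shown.

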